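# Nest reducing sleeves and a bottle in a bottle block

## Task

Set up the two bottles in the aluminium bottle blocks. Into the block with the wide well put, one at a time and released before you take the next, first the large grey sleeve, then the small grey sleeve inside it, then the small brown bottle inside that; stand the dropper bottle in the block with the narrow well (before, between or after). Everything must be upright and fully down on its floor, and the amber jar and the big brown stock bottle stay where they are.

Things in the scene. Friction and masses are not known exactly. Their poses are not given: they have to be found in the camera images.
- wide_block: Fixed aluminium block 100 x 100 x 50 mm with one round well, 70 mm in diameter and 34 mm deep, chamfered mouth, in the middle of its top. Origin: centre of its underside, z up; the well's axis is the block's z axis, the well's floor is 16 mm above the origin, the block's top 50 mm. Small thumb screw on its front (-x) side, out 8 mm.
- narrow_block: Fixed aluminium block 64 x 64 x 40 mm with one round well, 31 mm in diameter and 20 mm deep, in the middle of its top. Origin: centre of its underside, z up; the well's floor is 20 mm above the origin, the block's top 40 mm. Small thumb screw on its front (-x) side.
- large_sleeve: Large grey plastic reducing sleeve, a loose thick-walled cup of 64 mm outer diameter, 60 mm high, with a round bore of 50 mm, 34 mm deep (its inner floor is 26 mm above the origin). Stands open end up. Origin: centre of its underside, z up. About 120 g. Seated in the wide well it stands 26 mm proud of the block: grip its outside near the rim from above.
- small_sleeve: Small grey plastic reducing sleeve, a loose cup of 44 mm outer diameter, 60 mm high, with a round bore of 36 mm, 26 mm deep (its inner floor is 34 mm above the origin). Stands open end up. Origin: centre of its underside, z up. About 70 g. Seated in the large sleeve it stands 26 mm proud of that sleeve's rim.
- brown_bottle: Small brown reagent bottle, closed, 61 mm high: round body 30 mm in diameter up to 37 mm, above it neck and screw cap about 25 mm in diameter. Loose, upright. Origin: centre of its underside, z up. About 54 g. Seated in the small sleeve it stands 35 mm proud of the rim: grip the cap from above.
- dropper_bottle: Small black dropper bottle, 70 mm high: round body 25 mm in diameter up to 36 mm, above it a white collar about 17 mm and a thin black rubber bulb about 10 mm in diameter. Loose, upright. Origin: centre of its underside, z up. About 43 g. Seated in the narrow well its body stands 16 mm proud of the block: grip the top of the body from above.
- amber_jar: Bystander: open red-amber jar, 55 mm in diameter, 90 mm high, loose, standing behind the work. Origin: centre of its underside. Leave it alone.
- stock_bottle: Bystander: big brown reagent bottle, 53 mm in diameter, 105 mm high, loose, standing behind the work. Origin: centre of its underside. Leave it alone.

How it is judged:
By the outcome, as a careful person would: the job done as asked, in the order asked, and still so for the second after the job is handed in, with the robot touching nothing.
It also fails if it takes over 106 s, if anything falls off the work surface, if the arm or the gripper's body presses on something with over 40 N, if the wrist force passes 120 N, or if a joint passes its speed limit or range.

## Robot

A 7-joint arm with a two-finger parallel gripper is mounted at the origin on a cart in front of the work surface, level with it; the furniture and walls round the work are solid. World frame = base frame: x ahead of the robot, y to its left, z up, the work surface at z = 0. Lengths are in m, angles in rad, forces in N, time in s.
With the tool pointing down it reaches from about 0.35 to 0.9 m from the base axis. Payload 7.2 kg.
Tool frame: the origin (TCP) lies on the centre line of the jaws, within the pads' length; the fingertips stand 8 mm ahead of it and the grasp point (between the pads) lies 11 mm behind it; z points along the fingers, y is the line along which they close (so a half turn about z gives the same grasp; the last joint's range is limited). The gripper opens to 85 mm and grips with 20 to 120 N. Pads are 22 mm wide; open, the fingers measure 114 mm over their backs; the gripper's body (76 mm by 85 mm) begins 54 mm behind the grasp point. The pads swing forward as they close: fully open they stand 13 mm farther back than shut.
Start: joints at [-1.24, 0.411, -0.013, 1.596, 0.006, 1.134, -0.082], TCP at [0.243, 0.576, 0.239] pointing down, gripper open.
Joint ranges: [-2.95, 2.95], [-0.29, 1.99], [-1.47, 1.44], [0.14, 2.54], [-1.03, 4.17], [0.13, 1.85], [-2.86, 2.86]. Speed limits (rad/s): [2.39, 2.39, 3.01, 3.01, 3.14, 3.14, 3.14].

## Interface

Orientations are given as a unit quaternion [w, x, y, z].
In Python, from plant import * gives the robot as it stands.
- The arm moves only by the tool servo_tool, never from a script. Its argument "series" is text: rows parted by semicolons, each of 6 numbers parted by spaces: the shift along the tool's x, y, z scaled (see below), then the turn, a rotation vector about the tool's x, y, z scaled (see below). In form: tx ty tz wx wy wz; .... A call has exactly 10 rows; each row is the pose to reach, as a shift and turn from the pose commanded when the call began, along the tool's axes at that moment, turning the shorter way round; what a row does not reach only later rows make up. The controller multiplies each number of a shift by 500 mm and each number of a turn by pi rad. A row lasts 1/12 s, in which the tool goes at most 41.7 mm and 7.16 degrees, less where a joint would pass 70% of its speed; a pose out of reach is approached as far as the arm can. A call with a number of a shift or a turn outside -1 to 1 is refused whole. A call with a gripper value outside its range is refused whole. "fingers" is the opening, from 0 (shut) to 1 (fully open), set as the call begins (left out, the last holds). The fingers move at their own pace and stop on an object; "grip_force" is the grip in N (left out, the last holds). Time passes only in rows, so rows that repeat a pose let the fingers close, or fill a call up. It gives the time, the measured TCP pose, the force, the opening and the grip force at its end, in the units of the state.
- read_state(): the state, without advancing time (a new reading comes with each control period).
- get_image(name): name is "scene" or "top" or "wrist"; returns a dict with "img" (480x640x3 uint8, blue, green, red), "vertical_fov" (degrees; the focal length in pixels is half the picture's height over the tangent of half this angle, whatever the lens; pixels are square), "cx", "cy" (the principal point, pixels), "k1" (the pictures are not rectified: a ray, as slopes to the right and down, at radius r is drawn at 1 + k1 r^2 times it, then the intrinsics apply), "extrinsics" (4x4, takes a point from world to camera coordinates). Camera axes: x right, y up, looking along -z (the intrinsics and any distortion apply to the point x, -y, -z); pixel columns grow to the right and rows downward; lengths in m; the calibration is good to about 2 mm. A picture is of the moment at which its call begins. There is no depth.
- job_done(): hands the job in; it is judged then, once.
The state is a dict: "time": time; "qpos": joint angles; "dq": joint speeds; "joint_torque": joint torques, N m; "eef_pos": TCP position; "tcp_rot": TCP orientation; "contact_force": force on the tool from outside, world axes, zero at the start; "ft_torque": the same for the moment, N m; "gripper_width": finger opening in m; "gripper_force": force on a finger pad.
Only numpy, scipy, OpenCV 4.12 (cv2) and the standard library are available. Lean on these libraries where they do the work, as an engineer would, in place of code of your own. Each camera call takes 0.05 s, during which the arm holds its last target. There are 200 camera calls.

## Working session

There is one attempt and no reset: what is moved stays moved. The work goes in short steps, Python scripts to look and compute and a tool call to move; the robot and the scene stay as the last step left them, time stands still between calls to the robot, and variables do not carry over. Pictures are saved under pics/ and viewed, at most 15 in all, crops included, and the job is handed in when it is done.

Besides the shell and the picture viewer there is one more tool, called after "Call:" in YAML: its name, and indented under it one key for each argument. servo_tool: Moves the arm, as the interface text tells. Shifts and turns lie within -1 to 1; 1 stands for 500 mm of shift or pi rad of turn. Its arguments: {"type":"object","properties":{"series":{"type":"string"},"fingers":{"type":"number"},"grip_force":{"type":"number"}},"required":["series"]}

```bash
mkdir -p pics; ls
cat > h.py <<'E'
from plant import *
import numpy as np, cv2, json, pickle
from scipy.spatial.transform import Rotation as R
def snap(name,fn):
    d=get_image(name); cv2.imwrite(f'pics/{fn}.png',d['img']); pickle.dump(d,open(f'pics/{fn}.pkl','wb')); return d
def load(fn): return pickle.load(open(f'pics/{fn}.pkl','rb'))
def f(d): return 240/np.tan(np.radians(d['vertical_fov'])/2)
def proj(d,p):
    E=np.array(d['extrinsics']); q=np.atleast_2d(p)@E[:3,:3].T+E[:3,3]
    s=np.c_[q[:,0],-q[:,1]]/(-q[:,2:3]); r2=(s**2).sum(1,keepdims=True)
    s=s*(1+d['k1']*r2); return s*f(d)+[d['cx'],d['cy']]
def ray(d,uv):
    t=(np.array(uv,float)-[d['cx'],d['cy']])/f(d); s=t.copy()
    for _ in range(30): s=t/(1+d['k1']*(s@s))
    E=np.array(d['extrinsics']); return -E[:3,:3].T@E[:3,3], E[:3,:3].T@np.array([s[0],-s[1],-1])
def atz(d,uv,z):
    o,v=ray(d,uv); return o+v*(z-o[2])/v[2]
def tool(p,yaw=None):
    s=read_state(); print(s)
E
python3 - <<'E'
from h import *
for n in ['scene','top','wrist']:
    d=snap(n,n+'0'); print(n,d['vertical_fov'],d['cx'],d['cy'],d['k1'],np.round(d['extrinsics'],3).tolist())
s=read_state();print({k:np.round(v,3).tolist() for k,v in s.items()})
E
```

```text
pics
scene 55.30521843913601 311.78404251243745 236.99632694776298 -0.03695746383007009 [[-0.548, -0.836, 0.004, 0.296], [0.573, -0.372, 0.73, -0.34], [-0.609, 0.403, 0.684, -0.559], [0.0, 0.0, 0.0, 1.0]]
top 57.94490972273493 315.84282576831424 243.28342577887045 -0.08325361087790308 [[-0.031, -0.999, -0.037, 0.002], [0.988, -0.036, 0.15, -0.534], [-0.151, -0.032, 0.988, -0.912], [0.0, 0.0, 0.0, 1.0]]
wrist 67.08116234852552 317.7216150975718 230.49371695312547 0.014827593928675865 [[0.389, 0.921, -0.002, -0.624], [-0.888, 0.374, -0.266, 0.034], [-0.244, 0.105, 0.964, -0.379], [0.0, 0.0, 0.0, 1.0]]
{'time': 0.15, 'qpos': [-1.24, 0.412, -0.013, 1.597, 0.006, 1.134, -0.082], 'dq': [0.0, -0.002, -0.0, -0.002, 0.0, -0.0, -0.0], 'joint_torque': [0.002, -60.104, 0.683, -29.964, 0.014, 0.008, 0.0], 'eef_pos': [0.243, 0.576, 0.239], 'tcp_rot': [-0.0, 0.198, 0.98, -0.001], 'contact_force': [-0.267, -0.263, -0.171], 'ft_torque': [-0.022, -0.071, 0.064], 'gripper_force': 0.0, 'gripper_width': 0.086}
```

View pics/top0.png

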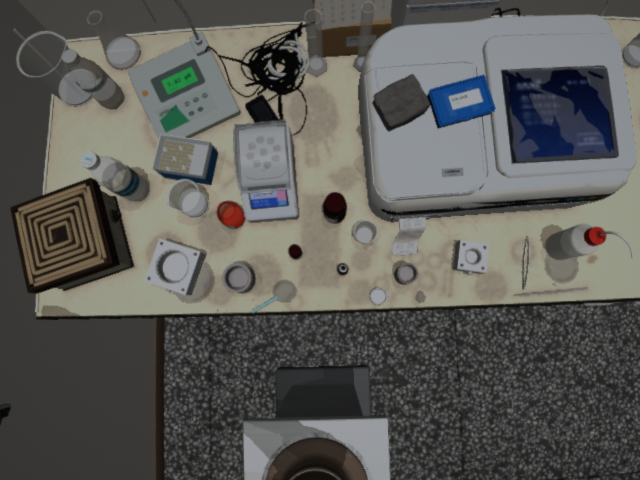

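View pics/scene0.png

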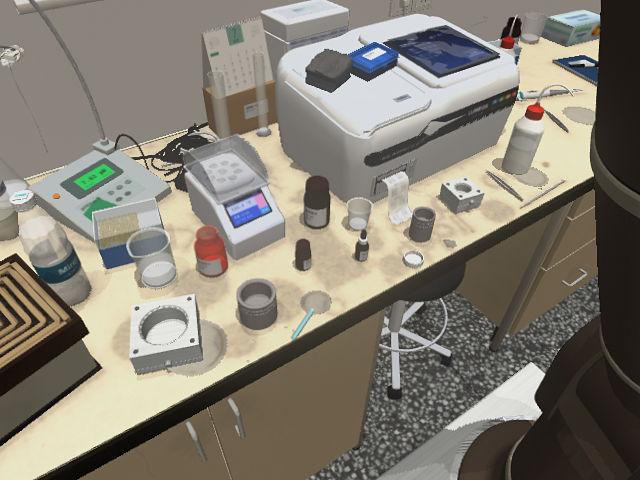

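The top view shows the wide block near (175,266), large sleeve (239,277), brown bottle (295,252), dropper (342,268), small sleeve (405,272) and narrow block (472,257). The jar is at (231,215) and the stock bottle at (335,207). I'll enlarge both views.

Run:
```python
from h import *
def crop(fn,x0,y0,w,h,k,out):
    im=cv2.imread(f'pics/{fn}.png')[y0:y0+h,x0:x0+w]; cv2.imwrite(f'pics/{out}.png',cv2.resize(im,None,fx=k,fy=k,interpolation=cv2.INTER_CUBIC))
a=cv2.imread('pics/top0.png'); L=cv2.resize(a[230:305,140:340],None,fx=4,fy=4,interpolation=cv2.INTER_CUBIC); M=cv2.resize(a[230:300,320:520],None,fx=4,fy=4,interpolation=cv2.INTER_CUBIC)
cv2.imwrite('pics/ct.png',np.vstack([L,M]))
crop('scene0',120,170,400,210,2,'cs')
d=load('top0')
for n,uv,z in [('wide',(175,266),.05),('large',(239,277),.06),('brown',(295,252),.06),('drop',(342,268),.07),('small',(405,272),.06),('narrow',(472,257),.04),('jar',(231,215),.09),('stock',(335,207),.1)]:
    p=atz(d,uv,z); print(n,p.round(3), proj(load('scene0'),p).round(), np.hypot(p[0],p[1]).round(3))
print(proj(d,[[.243,.576,.239],[0,0,0],[.5,.3,0]]))
for n in ['scene0','top0','wrist0']: print(ray(load(n),(320,240)))
```

```text
wide [0.493 0.295 0.05 ] [[169. 322.]] 0.575
large [0.464 0.15  0.06 ] [[260. 291.]] 0.487
brown [0.513 0.028 0.06 ] [[306. 244.]] 0.514
drop [ 0.475 -0.071  0.07 ] [[364. 232.]] 0.48
small [ 0.462 -0.204  0.06 ] [[422. 214.]] 0.505
narrow [ 0.491 -0.356  0.04 ] [[464. 189.]] 0.607
jar [0.593 0.161 0.09 ] [[218. 234.]] 0.615
stock [ 0.6  -0.06  0.1 ] [[321. 186.]] 0.603
[[-11.03533877 397.70625921]
 [316.57762936 489.94744781]
 [180.6889973  265.1491887 ]]
(array([0.01717104, 0.34556213, 0.62907115]), array([ 0.59513429, -0.41530462, -0.68826012]))
(array([ 0.39006743, -0.04622794,  0.98076159]), array([ 0.15815119,  0.02166289, -0.9872529 ]))
(array([0.18033604, 0.60178697, 0.37326462]), array([ 0.27010596, -0.10912685, -0.95700739]))
```

View pics/ct.png

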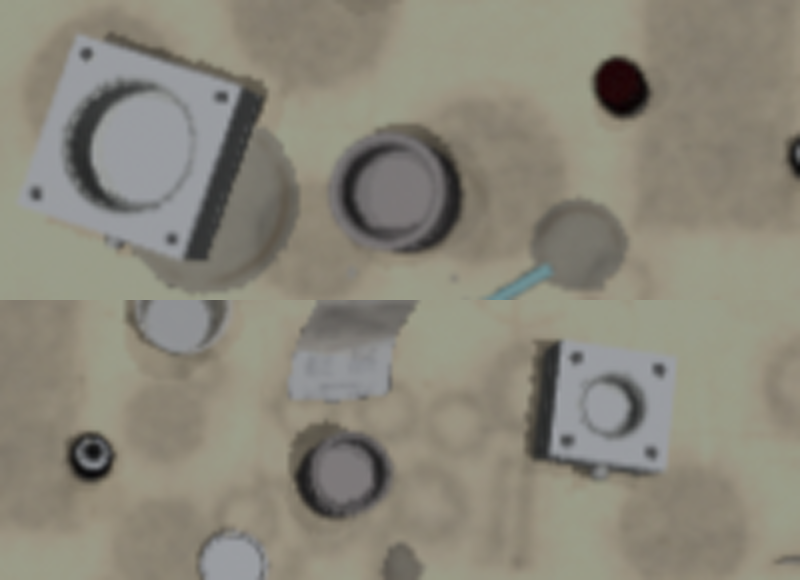

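View pics/cs.png

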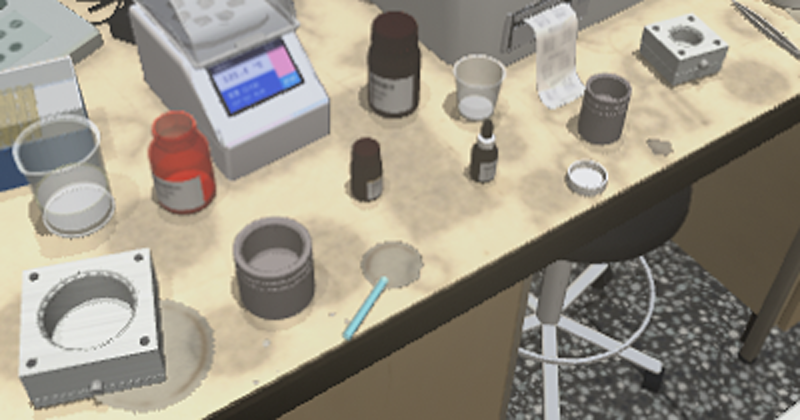

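View pics/wrist0.png

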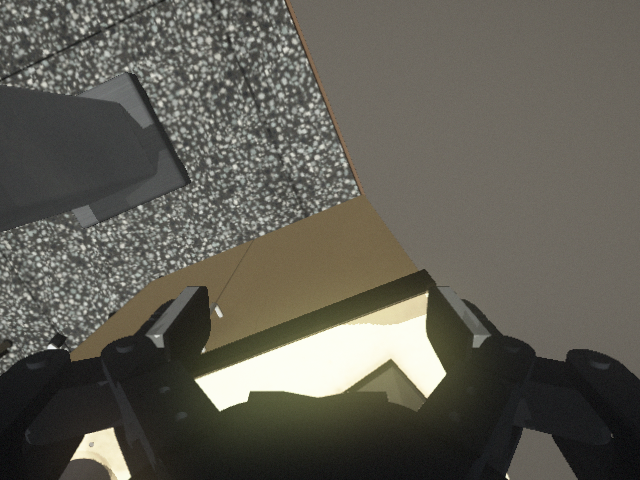

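Read off the crops: wide well mouth at (131,147) and sleeve rims at (389,190) and (347,472). The cap top is at (617,80), the bulb at (94,451) and the narrow mouth at (612,406). Next I compare these with the scene view at known heights.

Run:
```python
from h import *
t,s=load('top0'),load('scene0')
T=lambda u,v:(140+u/4-.4,230+v/4-.4)
M=lambda u,v:(320+u/4-.4,230+(v-300)/4-.4)
S=lambda u,v:(120+u/2-.25,170+v/2-.25)
for n,a,b,z in [('wide',T(131,147),S(87.5,311),.05),('large',T(389,190),S(274,250),.06),('brown',T(617,80),S(368,147),.061),('drop',M(94,451),S(487,123),.07),('small',M(347,472),S(606,92),.06),('narrow',M(612,406),S(688,36),.04)]:
    p,q=atz(t,a,z),atz(s,b,z)
    o1,v1=ray(t,a);o2,v2=ray(s,b)
    k=np.linalg.lstsq(np.c_[v1,-v2],o2-o1,rcond=None)[0]
    print(n,p.round(4)[:2],q.round(4)[:2],'tri',((o1+k[0]*v1+o2+k[1]*v2)/2).round(4))
for nm,pts,z,F in [('wide',[(78,37),(243,90),(186,258),(20,205)],.05,T),('narrow',[(560,341),(677,353),(664,472),(548,458)],.04,M)]:
    P=np.array([atz(t,F(*p),z)[:2] for p in pts]);print(nm,P.mean(0).round(4),[np.linalg.norm(P[i]-P[i-1]).round(4) for i in range(4)],'yaw of front->back',np.degrees(np.arctan2(*((P[0]+P[1]-P[2]-P[3])[::-1]))).round(1))
w=load('wrist0'); st=read_state(); q=st['tcp_rot']; Rt=R.from_quat([q[1],q[2],q[3],q[0]]).as_matrix()
print(Rt.round(3)); E=np.array(w['extrinsics']); c=-E[:3,:3].T@E[:3,3]; print('cam in tool',Rt.T@(c-st['eef_pos']),'\n',(E[:3,:3]@Rt).round(3))
```

```text
wide [0.4923 0.3012] [0.491  0.3046] tri [0.4933 0.3035 0.0463]
large [0.4635 0.1549] [0.4588 0.1585] tri [0.464  0.1563 0.0533]
brown [0.5186 0.0308] [0.5172 0.0319] tri [0.5188 0.0309 0.0592]
drop [ 0.4759 -0.073 ] [ 0.477  -0.0704] tri [ 0.4769 -0.0721  0.0689]
small [ 0.461  -0.2068] [ 0.4578 -0.2011] tri [ 0.462  -0.2074  0.054 ]
narrow [ 0.4932 -0.3574] [ 0.4935 -0.3591] tri [ 0.4927 -0.3572  0.0413]
wide [0.4924 0.3012] [np.float64(0.0979), np.float64(0.1002), np.float64(0.0964), np.float64(0.0997)] yaw of front->back -18.7
narrow [ 0.4933 -0.3577] [np.float64(0.065), np.float64(0.0648), np.float64(0.0662), np.float64(0.0637)] yaw of front->back -10.8
[[-0.922  0.388 -0.   ]
 [ 0.388  0.922 -0.001]
 [-0.    -0.001 -1.   ]]
cam in tool [ 0.06750986 -0.00023975 -0.13460952] 
 [[-0.001  1.     0.001]
 [ 0.964  0.     0.266]
 [ 0.266  0.001 -0.964]]
```

Call:
servo_tool:
  series: "-0.734 -0.603 0.04 0 0 0.374;-0.734 -0.603 0.04 0 0 0.374;-0.734 -0.603 0.04 0 0 0.374;-0.734 -0.603 0.04 0 0 0.374;-0.734 -0.603 0.04 0 0 0.374;-0.734 -0.603 0.04 0 0 0.374;-0.734 -0.603 0.04 0 0 0.374;-0.734 -0.603 0.04 0 0 0.374;-0.734 -0.603 0.04 0 0 0.374;-0.734 -0.603 0.04 0 0 0.374"
  fingers: 1

```text
time: 0.98
eef_pos: [0.4369, 0.2056, 0.2218]
tcp_rot: [-0.0, 0.711, 0.704, 0.0]
contact_force: [1.3, 0.1, 1.3]
gripper_width: 0.0855
gripper_force: 0.0
```

```bash
cat >> h.py <<'E'
def go(x,y,z,ang=90.):
    "scaled shift/turn from the current pose to TCP x,y,z, tool x axis at world angle ang, pointing down"
    s=read_state(); q=s['tcp_rot']; A=R.from_quat([q[1],q[2],q[3],q[0]]); a=np.radians(ang)
    B=R.from_matrix(np.array([[np.cos(a),np.sin(a),0],[np.sin(a),-np.cos(a),0],[0,0,-1]]))
    print('t',round(s['time'],2),'pos',np.round(s['eef_pos'],4),'F',np.round(s['contact_force'],1),'w',round(s['gripper_width'],4),'gf',s['gripper_force'])
    print('move',np.round(A.inv().apply(np.array([x,y,z])-s['eef_pos'])/.5,4),np.round((A.inv()*B).as_rotvec()/np.pi,4))
E
python3 -c "
from h import *
go(.464,.156,.22)"
```

```text
t 0.98 pos [0.4369 0.2056 0.2218] F [1.3 0.1 1.3] w 0.0855 gf 0.0
move [-0.0986  0.0552  0.0036] [ 0.     -0.0001 -0.0032]
```

Call:
servo_tool:
  series: "-0.08 0.04 0 0 0 -0.003;-0.099 0.055 0 0 0 -0.003;-0.099 0.055 0 0 0 -0.003;-0.099 0.055 0 0 0 -0.003;-0.099 0.055 0 0 0 -0.003;-0.099 0.055 0 0 0 -0.003;-0.099 0.055 0 0 0 -0.003;-0.099 0.055 0 0 0 -0.003;-0.099 0.055 0 0 0 -0.003;-0.099 0.055 0 0 0 -0.003"

```text
time: 1.82
eef_pos: [0.4637, 0.1583, 0.2218]
tcp_rot: [-0.0, 0.705, 0.71, -0.0]
contact_force: [-0.8, 0.8, -0.6]
gripper_width: 0.0855
gripper_force: 0.0
```

```bash
python3 -c "
from h import *
snap('wrist','w1'); go(.464,.156,.1)
d=load('w1'); print(proj(d,[[.464,.156,.06],[.4924,.302,.05]]))"
```

```text
t 1.87 pos [0.4638 0.1582 0.2218] F [0.6 0.5 0.2] w 0.0853 gf 0.0
move [-0.0045  0.0005  0.2435] [-0.     -0.      0.0022]
[[318.47619218 216.41876388]
 [357.37465567  25.52685157]]
```

View pics/w1.png

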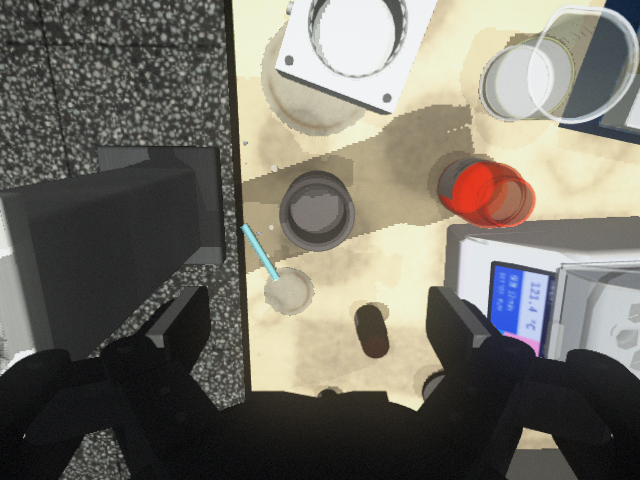

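The wrist view shows the large sleeve rim around (317,214) and the wide well around (355,32), both close to prediction. I'll overlay the modelled circles to refine them.

```bash
cat >> h.py <<'E'
def ov(fn,items,box,k,out):
    d=load(fn); x0,y0,w,h=box
    im=cv2.resize(d['img'][y0:y0+h,x0:x0+w],None,fx=k,fy=k,interpolation=cv2.INTER_CUBIC)
    a=np.linspace(0,2*np.pi,60)
    for x,y,z,r,c in items:
        p=proj(d,np.c_[x+r*np.cos(a),y+r*np.sin(a),z+0*a]); p=((p-[x0,y0]+.5)*k-.5)
        for q in p[(abs(p)<2000).all(1)]: cv2.circle(im,tuple(int(v) for v in q.round()),1,c,-1)
    cv2.imwrite(f'pics/{out}.png',im); return im
E
python3 -c "
from h import *
a=ov('w1',[(.464,.156,.06,.032,(0,255,0)),(.464,.156,.06,.025,(0,255,255)),(.464,.156,.0,.032,(255,100,0))],(265,155,100,110),4,'x')
b=ov('w1',[(.4924,.302,.05,.035,(0,0,255)),(.4924,.302,.016,.035,(0,200,0))],(290,0,100,110),4,'x')
cv2.imwrite('pics/ov1.png',np.hstack([a,b]))"
```

```text
(no output)
```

View pics/ov1.png

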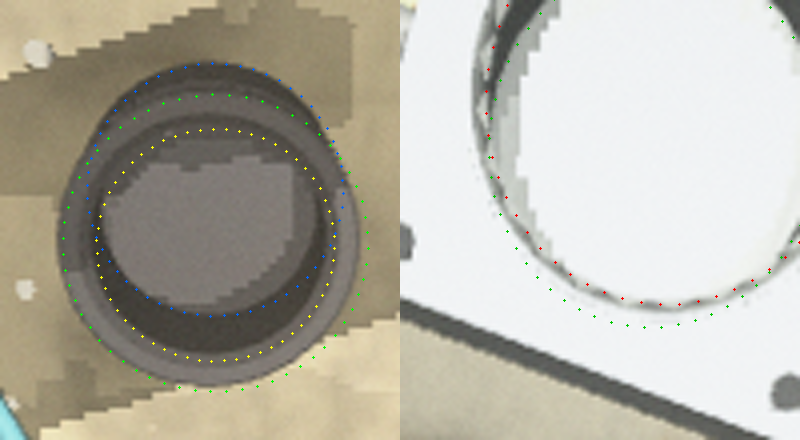

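Call:
servo_tool:
  series: "0 0 0.03 0 0 0.002;-0.002 -0.002 0.08 0 0 0.002;-0.002 -0.002 0.14 0 0 0.002;-0.002 -0.002 0.2 0 0 0.002;-0.002 -0.002 0.26 0 0 0.002;-0.002 -0.002 0.3 0 0 0.002;-0.002 -0.002 0.33 0 0 0.002;-0.002 -0.002 0.345 0 0 0.002;-0.002 -0.002 0.355 0 0 0.002;-0.002 -0.002 0.356 0 0 0.002"

```text
time: 2.7
eef_pos: [0.4628, 0.1568, 0.0434]
tcp_rot: [-0.0, 0.707, 0.707, -0.0]
contact_force: [-0.8, 0.1, -0.3]
gripper_width: 0.0855
gripper_force: 0.0
```

Call:
servo_tool:
  series: "0 0 0 0 0 0;0 0 0 0 0 0;0 0 0 0 0 0;0 0 0 0 0 0;0 0 0 0 0 0;0 0 0 0 0 0;0 0 0 0 0 0;0 0 0 0 0 0;0 0 0 0 0 0;0 0 0 0 0 0"
  fingers: 0
  grip_force: 30

```text
time: 3.53
eef_pos: [0.4635, 0.1572, 0.045]
tcp_rot: [0.0, 0.707, 0.707, 0.001]
contact_force: [-1.8, -1.1, 5.9]
gripper_width: 0.0635
gripper_force: 32.3
```

Call:
servo_tool:
  series: "0 0 -0.02 0 0 0;0 0 -0.06 0 0 0;0 0 -0.11 0 0 0;0 0 -0.17 0 0 0;0.03 0.01 -0.21 0 0 0;0.07 0.02 -0.21 0 0 0;0.1 0.03 -0.21 0 0 0;0.12 0.04 -0.21 0 0 0;0.126 0.05 -0.21 0 0 0;0.126 0.05 -0.21 0 0 0"

```text
time: 4.37
eef_pos: [0.4883, 0.2203, 0.1481]
tcp_rot: [0.0, 0.707, 0.708, -0.001]
contact_force: [0.3, -0.2, -1.6]
gripper_width: 0.0635
gripper_force: 33.7
```

```bash
python3 -c "
from h import *
snap('wrist','w2'); go(.4915,.302,.15)
x,y=.4915,.302
d=load('w2'); c=proj(d,[[x,y,.05]])[0]; print(c)
ov('w2',[(x,y,.05,.035,(0,0,255)),(x,y,.016,.035,(0,200,0))],(180,0,280,220),2.8,'ov2')"
```

```text
t 4.42 pos [0.4879 0.2192 0.1479] F [ 0.3 -0.5 -1.3] w 0.0634 gf 33.71988814556971
move [ 0.1656  0.0073 -0.0045] [-0.0004  0.0005  0.    ]
[323.84034541 105.32954092]
```

View pics/ov2.png

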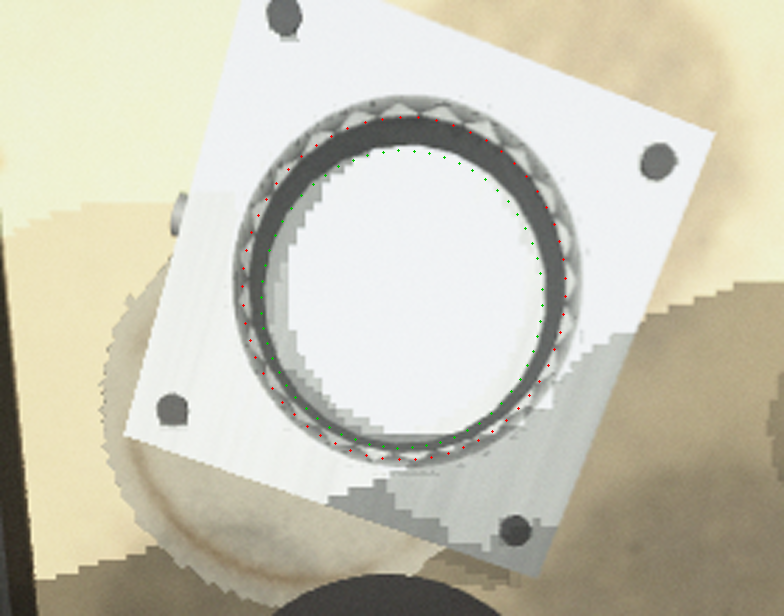

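Call:
servo_tool:
  series: "0.03 0.002 0 0 0 0;0.08 0.005 0 0 0 0;0.13 0.009 0 0 0 0;0.16 0.009 0 0 0 0;0.168 0.009 0.01 0 0 0;0.168 0.009 0.03 0 0 0;0.168 0.009 0.05 0 0 0;0.168 0.009 0.07 0 0 0;0.168 0.009 0.08 0 0 0;0.168 0.009 0.085 0 0 0"

```text
time: 5.25
eef_pos: [0.4919, 0.3023, 0.1047]
tcp_rot: [-0.0, 0.708, 0.707, -0.001]
contact_force: [-0.7, 0.4, -1.0]
gripper_width: 0.0633
gripper_force: 33.7
```

```bash
python3 -c "
from h import *
go(.4924,.3033,.0615)"
```

```text
t 5.25 pos [0.4919 0.3023 0.1047] F [-0.7  0.4 -1. ] w 0.0633 gf 33.715321007184684
move [0.0021 0.0012 0.0864] [-0.0006  0.0006 -0.0004]
```

Call:
servo_tool:
  series: "0.001 0.001 0.01 0 0 0;0.001 0.001 0.02 0 0 0;0.001 0.001 0.03 0 0 0;0.001 0.001 0.04 0 0 0;0.001 0.001 0.05 0 0 0;0.001 0.001 0.06 0 0 0;0.001 0.001 0.07 0 0 0;0.001 0.001 0.078 0 0 0;0.001 0.001 0.083 0 0 0;0.001 0.001 0.083 0 0 0"

```text
time: 6.08
eef_pos: [0.4925, 0.3043, 0.0641]
tcp_rot: [-0.0, 0.707, 0.707, -0.0]
contact_force: [0.5, 1.0, -1.0]
gripper_width: 0.0636
gripper_force: 33.7
```

Call:
servo_tool:
  series: "0 0 0.002 0 0 0;0 0 0.004 0 0 0;0 0 0.005 0 0 0;0 0 0.006 0 0 0;0 0 0.006 0 0 0;0 0 0.006 0 0 0;0 0 0.006 0 0 0;0 0 0.006 0 0 0;0 0 0.006 0 0 0;0 0 0.006 0 0 0"

```text
time: 6.92
eef_pos: [0.4929, 0.3044, 0.0618]
tcp_rot: [-0.0, 0.707, 0.707, 0.0]
contact_force: [0.1, 0.4, -1.4]
gripper_width: 0.0637
gripper_force: 33.7
```

Call:
servo_tool:
  series: "0 0 0 0 0 0;0 0 0 0 0 0;0 0 0 0 0 0;0 0 0 0 0 0;0 0 -0.02 0 0 0;0 0 -0.06 0 0 0;0 0 -0.12 0 0 0;0 0 -0.18 0 0 0;0 0 -0.24 0 0 0;0 0 -0.28 0 0 0"
  fingers: 1

```text
time: 7.75
eef_pos: [0.4938, 0.3046, 0.2056]
tcp_rot: [0.0, 0.707, 0.707, 0.002]
contact_force: [0.9, -0.3, 0.3]
gripper_width: 0.0855
gripper_force: 0.0
```

```bash
python3 -c "
from h import *
snap('wrist','w3'); go(.462,-.207,.2)
x,y=.4924,.3033
d=load('w3'); c=proj(d,[[x,y,.05]])[0]; print(c)
ov('w3',[(x,y,.05,.035,(0,0,255)),(x,y,.076,.032,(0,255,0)),(x,y,.076,.025,(0,255,255))],(220,110,200,200),3,'ov3')"
```

```text
t 7.8 pos [0.4952 0.3055 0.2088] F [2.  1.6 2.9] w 0.0851 gf 0.0
move [-1.025  -0.066   0.0119] [ 0.002  -0.0017 -0.0001]
[316.02371676 217.26304916]
```

View pics/ov3.png

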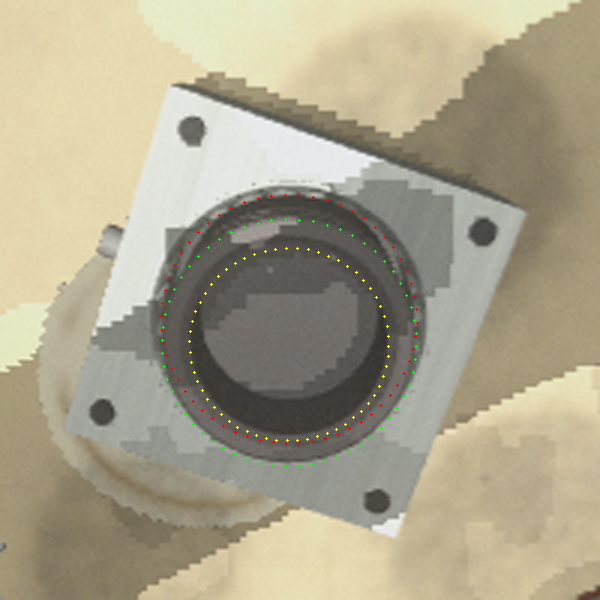

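The large sleeve is seated and its rim matches the overlay to about 1 mm. Next, the small sleeve.

Call:
servo_tool:
  series: "-0.05 -0.003 0.01 0 0 0;-0.12 -0.008 0.01 0 0 0;-0.2 -0.013 0.01 0 0 0;-0.28 -0.018 0.01 0 0 0;-0.36 -0.023 0.01 0 0 0;-0.44 -0.028 0.01 0 0 0;-0.52 -0.033 0.01 0 0 0;-0.6 -0.039 0.01 0 0 0;-0.68 -0.044 0.01 0 0 0;-0.76 -0.05 0.01 0 0 0"

```text
time: 8.63
eef_pos: [0.4675, -0.0774, 0.1975]
tcp_rot: [0.0, 0.707, 0.707, 0.001]
contact_force: [1.5, -0.4, -0.1]
gripper_width: 0.0855
gripper_force: 0.0
```

Call:
servo_tool:
  series: "-0.08 -0.005 0 0 0 0;-0.15 -0.01 0 0 0 0;-0.21 -0.014 0 0 0 0;-0.245 -0.016 0 0 0 0;-0.262 -0.016 0 0 0 0;-0.265 -0.016 0 0 0 0;-0.265 -0.016 0 0 0 0;-0.265 -0.016 0 0 0 0;-0.265 -0.016 0 0 0 0;-0.265 -0.016 0 0 0 0"

```text
time: 9.47
eef_pos: [0.4603, -0.2067, 0.1967]
tcp_rot: [-0.0, 0.706, 0.708, 0.0]
contact_force: [-0.8, 0.3, -0.6]
gripper_width: 0.0853
gripper_force: 0.0
```

```bash
python3 -c "
from h import *
snap('wrist','w4'); x,y=.462,-.207
go(x,y,.044)
d=load('w4'); c=proj(d,[[x,y,.06]])[0]; print(c); u,v=[int(max(0,t-60)) for t in c]
ov('w4',[(x,y,.06,.022,(0,255,0)),(x,y,.06,.018,(0,255,255)),(x,y,.0,.022,(255,0,0))],(u,v,120,120),5,'ov4')"
```

```text
t 9.52 pos [ 0.4603 -0.2069  0.1967] F [ 0.5 -0.4  0.3] w 0.0854 gf 0.0
move [-3.000e-04  3.500e-03  3.055e-01] [ 0.     -0.0001  0.0007]
[320.43153269 221.3190946 ]
```

View pics/ov4.png

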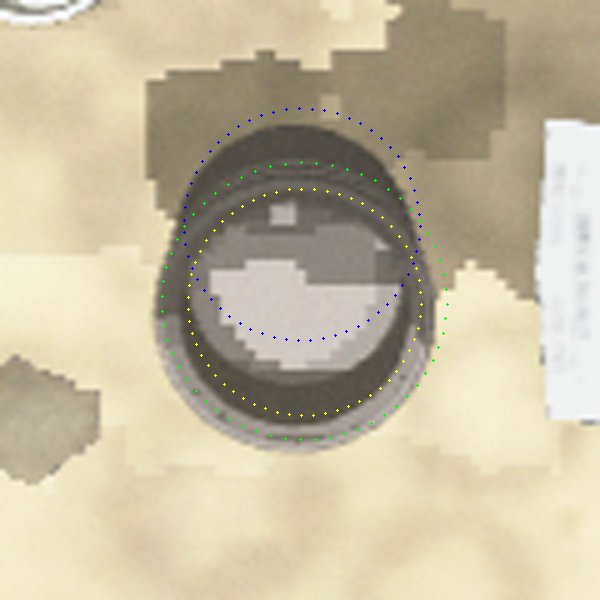

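Call:
servo_tool:
  series: "-0.001 0 0.03 0 0 0;-0.003 0 0.08 0 0 0;-0.005 0 0.14 0 0 0;-0.005 0 0.19 0 0 0;-0.005 0 0.235 0 0 0;-0.005 0 0.265 0 0 0;-0.005 0 0.285 0 0 0;-0.005 0 0.298 0 0 0;-0.005 0 0.305 0 0 0;-0.005 0 0.305 0 0 0"

```text
time: 10.35
eef_pos: [0.4601, -0.2105, 0.0442]
tcp_rot: [-0.0, 0.707, 0.707, -0.0]
contact_force: [-0.0, -0.0, 0.5]
gripper_width: 0.0856
gripper_force: 0.0
```

Call:
servo_tool:
  series: "0 0 0 0 0 0;0 0 0 0 0 0;0 0 0 0 0 0;0 0 0 0 0 0;0 0 0 0 0 0;0 0 0 0 0 0;0 0 0 0 0 0;0 0 0 0 0 0;0 0 0 0 0 0;0 0 0 0 0 0"
  fingers: 0

```text
time: 11.18
eef_pos: [0.4605, -0.2107, 0.0451]
tcp_rot: [0.0, 0.707, 0.707, 0.0]
contact_force: [-0.8, -0.0, 5.6]
gripper_width: 0.0432
gripper_force: 29.7
```

Call:
servo_tool:
  series: "0 0 -0.02 0 0 0;0 0 -0.06 0 0 0;0 0 -0.12 0 0 0;0 0 -0.18 0 0 0;0.03 0.002 -0.24 0 0 0;0.09 0.005 -0.28 0 0 0;0.16 0.01 -0.29 0 0 0;0.23 0.014 -0.29 0 0 0;0.3 0.018 -0.29 0 0 0;0.38 0.022 -0.29 0 0 0"

```text
time: 12.02
eef_pos: [0.4707, -0.0199, 0.1905]
tcp_rot: [0.0, 0.708, 0.707, 0.001]
contact_force: [0.4, -0.6, -1.0]
gripper_width: 0.0435
gripper_force: 30.9
```

Call:
servo_tool:
  series: "0.08 0.005 0 0 0 0;0.16 0.01 0 0 0 0;0.24 0.015 0 0 0 0;0.32 0.02 0 0 0 0;0.4 0.023 0 0 0 0;0.45 0.026 0 0 0 0;0.48 0.028 0 0 0 0;0.48 0.028 0 0 0 0;0.48 0.028 0 0 0 0;0.48 0.028 0 0 0 0"

```text
time: 12.85
eef_pos: [0.4851, 0.2172, 0.1894]
tcp_rot: [0.0, 0.708, 0.706, -0.0]
contact_force: [-0.3, -0.6, -1.0]
gripper_width: 0.0432
gripper_force: 30.9
```

```bash
python3 -c "
from h import *
snap('wrist','w5'); x,y=.492,.304
go(x,y,.15)
s=read_state()['eef_pos']
d=load('w5'); print(proj(d,[[x,y,.076],s]))
ov('w5',[(x,y,.076,.032,(0,255,0)),(x,y,.076,.025,(0,255,255)),(s[0],s[1]+.001,s[2]-.045,.022,(0,0,255))],(190,50,250,260),2.3,'ov5')"
```

```text
t 12.9 pos [0.4851 0.2171 0.1895] F [ 0.4 -0.1 -1.4] w 0.0433 gf 30.898763188160956
move [0.1739 0.0133 0.0788] [ 0.      0.0002 -0.0009]
[[328.73639097  98.60202796]
 [319.09069823 301.49951063]]
```

View pics/ov5.png

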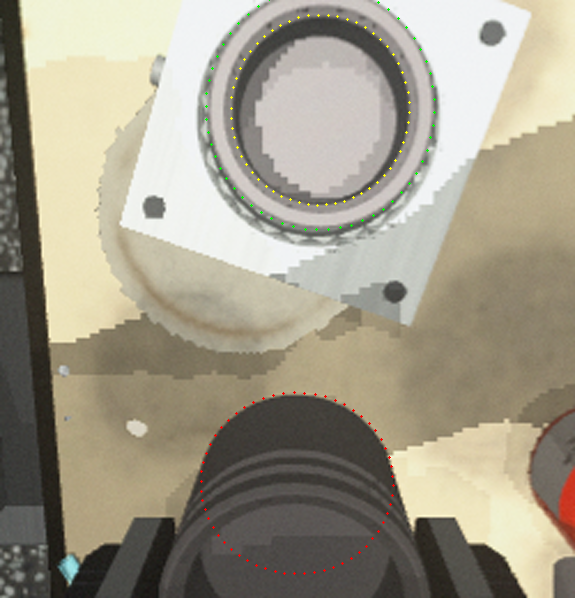

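The overlay matches both the large sleeve rim and the held sleeve's base, so I place it.

Call:
servo_tool:
  series: "0.03 0.003 0 0 0 0;0.08 0.007 0 0 0 0;0.13 0.012 0.01 0 0 0;0.16 0.015 0.03 0 0 0;0.173 0.015 0.05 0 0 0;0.173 0.015 0.065 0 0 0;0.173 0.015 0.075 0 0 0;0.173 0.015 0.08 0 0 0;0.173 0.015 0.08 0 0 0;0.173 0.015 0.08 0 0 0"

```text
time: 13.73
eef_pos: [0.4927, 0.3048, 0.1496]
tcp_rot: [0.0, 0.708, 0.707, 0.0]
contact_force: [-0.2, 0.3, 0.6]
gripper_width: 0.044
gripper_force: 30.9
```

Call:
servo_tool:
  series: "0 0 0.01 0 0 0;0 0 0.025 0 0 0;0 0 0.04 0 0 0;0 0 0.055 0 0 0;0 0 0.07 0 0 0;0 0 0.085 0 0 0;0 0 0.1 0 0 0;0 0 0.11 0 0 0;0 0 0.118 0 0 0;0 0 0.118 0 0 0"

```text
time: 14.57
eef_pos: [0.4919, 0.3057, 0.0893]
tcp_rot: [-0.0, 0.707, 0.707, -0.001]
contact_force: [-0.2, 0.2, -0.5]
gripper_width: 0.0431
gripper_force: 30.9
```

Call:
servo_tool:
  series: "-0.002 0 0.002 0 0 0;-0.002 0 0.004 0 0 0;-0.002 0 0.004 0 0 0;-0.002 0 0.004 0 0 0;-0.002 0 0.004 0 0 0;-0.002 0 0.004 0 0 0;-0.002 0 0.004 0 0 0;-0.002 0 0.004 0 0 0;-0.002 0 0.004 0 0 0;-0.002 0 0.004 0 0 0"

```text
time: 15.4
eef_pos: [0.4924, 0.305, 0.0883]
tcp_rot: [0.0, 0.707, 0.707, 0.0]
contact_force: [0.3, 0.2, -1.2]
gripper_width: 0.0435
gripper_force: 30.9
```

Call:
servo_tool:
  series: "0 0 0 0 0 0;0 0 0 0 0 0;0 0 0 0 0 0;0 0 0 0 0 0;0 0 -0.02 0 0 0;0 0 -0.06 0 0 0;0 0 -0.12 0 0 0;0 0 -0.18 0 0 0;0 0 -0.23 0 0 0;0 0 -0.24 0 0 0"
  fingers: 1

```text
time: 16.23
eef_pos: [0.4944, 0.3058, 0.2137]
tcp_rot: [0.0, 0.707, 0.707, 0.004]
contact_force: [0.1, 0.9, 0.2]
gripper_width: 0.0855
gripper_force: 0.0
```

```bash
python3 -c "
from h import *
snap('wrist','w6'); x,y=.4925,.304
go(.5175,.031,.2)
ov('w6',[(x,y,.076,.032,(0,255,0)),(x,y,.102,.022,(0,255,255)),(x,y,.102,.018,(0,0,255))],(220,110,200,200),3,'ov6')"
```

```text
t 16.28 pos [0.494  0.3058 0.2126] F [ 0.4  0.6 -0.1] w 0.0852 gf 0.0
move [-0.5496  0.0469  0.0231] [ 0.0016 -0.0013 -0.    ]
```

View pics/ov6.png

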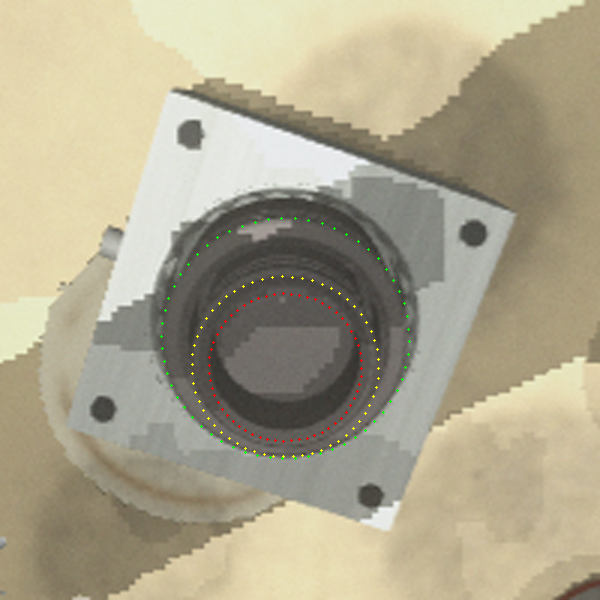

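The small sleeve sits in the large one, with its bore around (285,358) in the crop. Next, the brown bottle, located by silhouette fit.

Call:
servo_tool:
  series: "-0.05 0.004 0 0 0 0;-0.12 0.01 0.01 0 0 0;-0.2 0.017 0.02 0 0 0;-0.28 0.024 0.023 0 0 0;-0.36 0.03 0.023 0 0 0;-0.43 0.037 0.023 0 0 0;-0.49 0.042 0.023 0 0 0;-0.53 0.046 0.023 0 0 0;-0.55 0.047 0.023 0 0 0;-0.55 0.047 0.023 0 0 0"

```text
time: 17.12
eef_pos: [0.5156, 0.0276, 0.1965]
tcp_rot: [0.0, 0.708, 0.706, -0.0]
contact_force: [-0.1, 0.1, 0.5]
gripper_width: 0.0855
gripper_force: 0.0
```

```bash
cat >> h.py <<'E'
from scipy.optimize import minimize
def sil(d,x,y,parts):
    m=np.zeros((480*4,640*4),np.uint8); a=np.linspace(0,2*np.pi,40)
    for r,z0,z1 in parts:
        P=np.vstack([proj(d,np.c_[x+r*np.cos(a),y+r*np.sin(a),z+0*a]) for z in (z0,z1)])
        cv2.fillConvexPoly(m,cv2.convexHull(((P+.5)*4).astype(np.int32)),1)
    return m
def fit(fn,x,y,parts,thr):
    d=load(fn); g=cv2.resize(d['img'].max(2),None,fx=4,fy=4,interpolation=cv2.INTER_LINEAR)
    b=(g<thr).astype(np.uint8); near=cv2.dilate(sil(d,x,y,parts),np.ones((81,81)))
    n,lab=cv2.connectedComponents(b*near); s0=sil(d,x,y,parts); l=np.bincount(lab[(s0*b)>0]).argmax(); b=(lab==l).astype(np.uint8)
    cost=lambda p:(sil(d,p[0],p[1],parts)!=b).sum()/s0.sum()
    r=minimize(cost,[x,y],method='Nelder-Mead',options=dict(initial_simplex=[[x,y],[x+.004,y],[x,y+.004]],xatol=1e-4))
    print('fit',r.x.round(4),'mismatch',round(r.fun,3)); return r.x,b
BROWN=[(.015,0,.037),(.0125,.037,.061)]
DROP=[(.0125,0,.036)]
E
python3 -c "
from h import *
snap('wrist','w7')
for t in (60,75,90): p,b=fit('w7',.5175,.031,BROWN,t)
go(p[0],p[1],.046)
im=ov('w7',[(p[0],p[1],.061,.0125,(0,255,0)),(p[0],p[1],0,.015,(0,255,255))],(255,145,130,130),4,'a')
c=np.dstack([cv2.resize(b[580:1100,1020:1540]*255,(520,520))]*3)
cv2.imwrite('pics/ov7.png',cv2.resize(np.hstack([im,c]),(800,400)))
"
```

```text
fit [0.5182 0.0361] mismatch 0.333
fit [0.5184 0.0324] mismatch 0.097
fit [0.5179 0.0326] mismatch 0.074
t 17.17 pos [0.5156 0.0297 0.1964] F [-0.1  0.5 -0.5] w 0.0857 gf 0.0
move [0.0057 0.0046 0.3009] [-0.0002 -0.     -0.0005]
```

View pics/ov7.png

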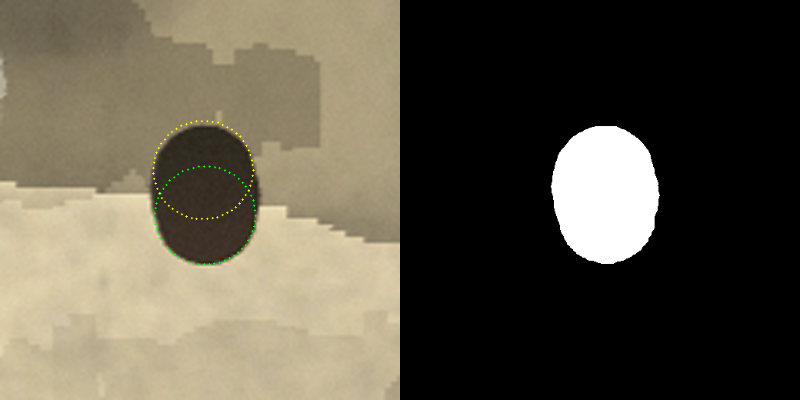

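The silhouette fit puts the bottle at (0.518, 0.032), matching the picture to about 1 px.

Call:
servo_tool:
  series: "0.002 0.002 0.03 0 0 0;0.005 0.005 0.08 0 0 0;0.005 0.005 0.14 0 0 0;0.005 0.005 0.19 0 0 0;0.005 0.005 0.235 0 0 0;0.005 0.005 0.265 0 0 0;0.005 0.005 0.285 0 0 0;0.005 0.005 0.296 0 0 0;0.005 0.005 0.301 0 0 0;0.005 0.005 0.301 0 0 0"

```text
time: 18.0
eef_pos: [0.5185, 0.0332, 0.0462]
tcp_rot: [-0.0, 0.707, 0.707, 0.0]
contact_force: [-1.0, -0.7, 0.1]
gripper_width: 0.0852
gripper_force: 0.0
```

Call:
servo_tool:
  series: "0 0 0 0 0 0;0 0 0 0 0 0;0 0 0 0 0 0;0 0 0 0 0 0;0 0 0 0 0 0;0 0 0 0 0 0;0 0 0 0 0 0;0 0 0 0 0 0;0 0 0 0 0 0;0 0 0 0 0 0"
  fingers: 0

```text
time: 18.83
eef_pos: [0.5187, 0.0325, 0.0468]
tcp_rot: [0.0, 0.707, 0.707, 0.0]
contact_force: [-1.7, -0.9, 5.7]
gripper_width: 0.0239
gripper_force: 29.2
```

Call:
servo_tool:
  series: "0 0 -0.02 0 0 0;0 0 -0.06 0 0 0;0 0 -0.12 0 0 0;0 0 -0.18 0 0 0;0 0 -0.24 0 0 0;0.04 -0.007 -0.28 0 0 0;0.1 -0.017 -0.306 0 0 0;0.17 -0.03 -0.306 0 0 0;0.24 -0.042 -0.306 0 0 0;0.31 -0.055 -0.306 0 0 0"

```text
time: 19.67
eef_pos: [0.4905, 0.1887, 0.2004]
tcp_rot: [0.0, 0.707, 0.707, 0.001]
contact_force: [0.9, -1.0, -1.0]
gripper_width: 0.0235
gripper_force: 29.6
```

Call:
servo_tool:
  series: "0.04 -0.007 0 0 0 0;0.06 -0.01 0 0 0 0;0.065 -0.012 0 0 0 0;0.065 -0.012 0 0 0 0;0.065 -0.012 0 0 0 0;0.065 -0.012 0 0 0 0;0.065 -0.012 0 0 0 0;0.065 -0.012 0 0 0 0;0.065 -0.012 0 0 0 0;0.065 -0.012 0 0 0 0"

```text
time: 20.5
eef_pos: [0.485, 0.2195, 0.1993]
tcp_rot: [-0.0, 0.707, 0.707, 0.0]
contact_force: [-0.9, -0.8, -0.4]
gripper_width: 0.0236
gripper_force: 29.6
```

```bash
python3 -c "
from h import *
snap('wrist','w8'); x,y=.4925,.305
go(x,y,.15)
s=read_state()['eef_pos']
d=load('w8'); c=proj(d,[[x,y,.102],s]);print(c)
ov('w8',[(x,y,.102,.022,(0,255,0)),(x,y,.102,.018,(0,0,255)),(s[0],s[1],s[2]-.0468,.015,(0,0,255))],(210,30,230,270),2.2,'ov8')"
```

```text
t 20.55 pos [0.485  0.2197 0.1993] F [ 0.   0.6 -0.8] w 0.0242 gf 29.561892449855804
move [0.1706 0.0151 0.0985] [ 0.     -0.     -0.0001]
[[330.66904717  98.84265438]
 [318.83597334 300.82829641]]
```

View pics/ov8.png

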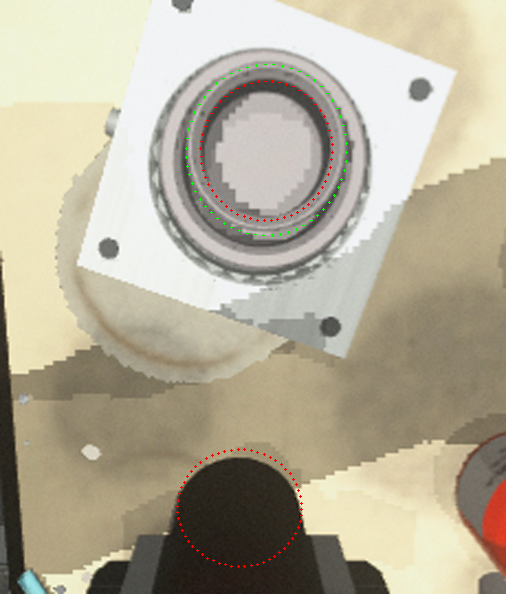

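```bash
python3 -c "
from h import *
d=load('w8'); s=np.array([.485,.2197,.1993]); a=np.linspace(0,2*np.pi,90)
for h,r in [(0,.015),(.037,.015),(.037,.0125),(.061,.0125)]:
  P=proj(d,np.c_[s[0]+r*np.cos(a),s[1]+r*np.sin(a),s[2]-.0468+h+0*a]); print(h,r,P.min(0).round(1),P.max(0).round(1))
for v in range(232,300,2): print(v,d['img'][v,[295,305,319,335]].max(1).tolist() , [int(x) for x in np.where(d['img'][v,270:370].max(1)<70)[0][[0,-1]]+270] if (d['img'][v,270:370].max(1)<70).any() else '')
"
```

```text
0 0.015 [290.4 233.9] [346.8 287. ]
0.037 0.015 [284.3 258. ] [353.4 321.7]
0.037 0.0125 [290.  263.5] [347.7 316.6]
0.061 0.0125 [285.3 287. ] [352.9 348. ]
232 [157, 164, 178, 180] 
234 [156, 171, 157, 177] 
236 [151, 173, 164, 160] 
238 [144, 169, 59, 158] [315, 322]
240 [150, 171, 49, 161] [307, 328]
242 [159, 43, 44, 156] [303, 332]
244 [171, 45, 48, 49] [300, 335]
246 [174, 43, 47, 49] [298, 337]
248 [115, 44, 43, 52] [296, 339]
250 [45, 40, 47, 46] [295, 341]
252 [41, 45, 41, 48] [293, 342]
254 [41, 44, 41, 49] [292, 343]
256 [39, 40, 42, 46] [291, 344]
258 [41, 42, 46, 45] [291, 344]
260 [44, 38, 42, 46] [290, 345]
262 [37, 38, 45, 44] [290, 345]
264 [37, 41, 45, 46] [289, 346]
266 [40, 38, 42, 43] [289, 346]
268 [40, 37, 42, 44] [288, 347]
270 [39, 34, 39, 41] [288, 347]
272 [36, 38, 40, 43] [287, 347]
274 [36, 37, 40, 46] [285, 351]
276 [35, 38, 44, 39] [284, 351]
278 [34, 37, 40, 49] [283, 352]
280 [33, 35, 36, 44] [283, 352]
282 [38, 32, 39, 44] [282, 353]
284 [34, 35, 39, 41] [282, 353]
286 [35, 34, 37, 43] [282, 369]
288 [33, 37, 40, 38] [281, 369]
290 [37, 37, 39, 41] [280, 369]
292 [34, 42, 40, 41] [280, 355]
294 [33, 42, 38, 42] [280, 355]
296 [35, 39, 35, 40] [279, 356]
298 [36, 38, 40, 44] [279, 356]
```

Call:
servo_tool:
  series: "0.03 0.003 0 0 0 0;0.08 0.007 0 0 0 0;0.13 0.012 0 0 0 0;0.16 0.015 0.01 0 0 0;0.175 0.015 0.03 0 0 0;0.175 0.015 0.05 0 0 0;0.175 0.015 0.06 0 0 0;0.175 0.015 0.07 0 0 0;0.175 0.015 0.07 0 0 0;0.175 0.015 0.07 0 0 0"

```text
time: 21.38
eef_pos: [0.4925, 0.3061, 0.164]
tcp_rot: [0.0, 0.708, 0.707, -0.0]
contact_force: [-0.4, -0.9, -1.0]
gripper_width: 0.024
gripper_force: 29.6
```

Call:
servo_tool:
  series: "0 0 0.008 0 0 0;0 0 0.016 0 0 0;0 0 0.025 0 0 0;0 0 0.034 0 0 0;0 0 0.043 0 0 0;0 0 0.052 0 0 0;0 0 0.061 0 0 0;0 0 0.07 0 0 0;0 0 0.076 0 0 0;0 0 0.078 0 0 0"

```text
time: 22.22
eef_pos: [0.4921, 0.3073, 0.1245]
tcp_rot: [-0.0, 0.707, 0.707, -0.0]
contact_force: [-0.5, -0.5, -0.6]
gripper_width: 0.024
gripper_force: 29.6
```

```bash
python3 -c "
from h import *
snap('scene','s9'); snap('wrist','w9');go(.4925,.3072,.123)"
```

```text
t 22.32 pos [0.4923 0.3074 0.125 ] F [-0.  -0.3 -0.7] w 0.0237 gf 29.56277847290039
move [-0.0004  0.0005  0.0041] [-0.0001  0.0001  0.0001]
```

Call:
servo_tool:
  series: "0 0 0.002 0 0 0;0 0 0.003 0 0 0;0 0 0.004 0 0 0;0 0 0.004 0 0 0;0 0 0.004 0 0 0;0 0 0.004 0 0 0;0 0 0.004 0 0 0;0 0 0.004 0 0 0;0 0 0.004 0 0 0;0 0 0.004 0 0 0"

```text
time: 23.15
eef_pos: [0.4924, 0.3075, 0.1233]
tcp_rot: [0.0, 0.707, 0.707, 0.0]
contact_force: [0.0, 0.2, -0.7]
gripper_width: 0.0239
gripper_force: 29.6
```

Call:
servo_tool:
  series: "0 0 0 0 0 0;0 0 0 0 0 0;0 0 0 0 0 0;0 0 0 0 0 0;0 0 -0.02 0 0 0;0 0 -0.05 0 0 0;0 0 -0.1 0 0 0;0 0 -0.15 0 0 0;0 0 -0.17 0 0 0;0 0 -0.17 0 0 0"
  fingers: 1

```text
time: 23.98
eef_pos: [0.4938, 0.3082, 0.2115]
tcp_rot: [0.0, 0.707, 0.707, 0.003]
contact_force: [0.1, 1.0, 0.3]
gripper_width: 0.085
gripper_force: 0.0
```

```bash
python3 -c "
from h import *
snap('wrist','w10');go(.477,-.072,.18)
p,b=fit('w10',.4925,.3065,[(.0125,.113,.137)],75)
print(proj(load('w10'),[.4925,.3065,.137]))"
```

```text
t 24.03 pos [0.4929 0.3078 0.2096] F [-0.6 -0.2 -0.8] w 0.0852 gf 0.0
move [-0.7598 -0.0321  0.0576] [ 0.0006 -0.0006  0.0001]
fit [0.4921 0.3106] mismatch 0.418
[[315.80372569 248.48404727]]
```

Call:
servo_tool:
  series: "-0.05 -0.002 0 0 0 0;-0.12 -0.005 0.01 0 0 0;-0.2 -0.008 0.02 0 0 0;-0.28 -0.012 0.03 0 0 0;-0.36 -0.015 0.04 0 0 0;-0.44 -0.018 0.05 0 0 0;-0.52 -0.022 0.058 0 0 0;-0.6 -0.026 0.058 0 0 0;-0.67 -0.03 0.058 0 0 0;-0.72 -0.032 0.058 0 0 0"

```text
time: 24.87
eef_pos: [0.4747, -0.056, 0.1782]
tcp_rot: [-0.0, 0.708, 0.706, -0.001]
contact_force: [0.1, -0.7, -0.0]
gripper_width: 0.0851
gripper_force: 0.0
```

Call:
servo_tool:
  series: "-0.03 0 0 0 0 0;-0.04 0 0 0 0 0;-0.04 0 0 0 0 0;-0.04 0 0 0 0 0;-0.04 0 0 0 0 0;-0.04 0 0 0 0 0;-0.04 0 0 0 0 0;-0.04 0 0 0 0 0;-0.04 0 0 0 0 0;-0.04 0 0 0 0 0"

```text
time: 25.7
eef_pos: [0.4765, -0.0723, 0.1793]
tcp_rot: [-0.0, 0.707, 0.707, 0.0]
contact_force: [0.8, -0.1, 0.5]
gripper_width: 0.0855
gripper_force: 0.0
```

```bash
python3 -c "
from h import *
snap('wrist','w11')
for t in (75,90,105): p,b=fit('w11',.477,-.072,DROP,t)
go(p[0],p[1],.031)
d=load('w11'); g=d['img'].max(2); c=proj(d,[[p[0],p[1],.0],[p[0],p[1],.036],[p[0],p[1],.055]]); print(c)
u,v=c[1].round().astype(int)
ys,xs=np.where(b[(v-60)*4:(v+60)*4,(u-60)*4:(u+60)*4]); print(ys.min()/4+v-60,ys.max()/4+v-60,xs.min()/4+u-60,xs.max()/4+u-60)
# white collar centroid
w=(d['img'].min(2)>150)[v-15:v+50,u-25:u+25]; S=sil(d,p[0],p[1],[(.0125,0,.07)])
for r in range(v-40,v+50,3): print(r,''.join('#' if t<75 else '.' if t<150 else 'o' if t<200 else ' ' for t in g[r,u-30:u+30]))
"
```

```text
fit [ 0.4764 -0.0702] mismatch 0.571
fit [ 0.4764 -0.0713] mismatch 0.523
fit [ 0.4762 -0.0712] mismatch 0.479
t 25.75 pos [ 0.4765 -0.0724  0.1793] F [0.4 0.  0. ] w 0.0852 gf 0.0
move [ 0.0024 -0.0006  0.2966] [ 0.     -0.      0.0001]
[[317.76902505 208.07823614]
 [317.82342923 217.47084603]
 [317.85783965 223.41131907]]
196.75 229.75 303.25 333.5
177 ............................................................
180 ............................................................
183 ............................................................
186 ............................................................
189 ..........................................o.................
192 ............................................................
195 ............................................................
198 .........................###########...oooo..............ooo
201 ......................##################.oooooo.........oooo
204 .....................#####################.oooooooo    ooooo
207 .........ooo.......#########################oooooooooooooooo
210                o.###########
[... 441 characters left out ...]
       ooo.###########. .o                    
234                          o.#####.#.                         
237                                                             
240                                                             
243                                                             
246                                                             
249                                                             
252                                                             
255                                                             
258                                                             
261                                                             
264
```

Call:
servo_tool:
  series: "0 0 0.03 0 0 0;-0.001 0 0.08 0 0 0;-0.001 0 0.14 0 0 0;-0.001 0 0.19 0 0 0;-0.001 0 0.235 0 0 0;-0.001 0 0.265 0 0 0;-0.001 0 0.28 0 0 0;-0.001 0 0.29 0 0 0;-0.001 0 0.296 0 0 0;-0.001 0 0.296 0 0 0"

```text
time: 26.58
eef_pos: [0.4767, -0.0731, 0.0314]
tcp_rot: [0.0, 0.707, 0.707, 0.0]
contact_force: [0.0, 0.1, 0.8]
gripper_width: 0.0856
gripper_force: 0.0
```

Call:
servo_tool:
  series: "0 0 0 0 0 0;0 0 0 0 0 0;0 0 0 0 0 0;0 0 0 0 0 0;0 0 0 0 0 0;0 0 0 0 0 0;0 0 0 0 0 0;0 0 0 0 0 0;0 0 0 0 0 0;0 0 0 0 0 0"
  fingers: 0

```text
time: 27.42
eef_pos: [0.4767, -0.073, 0.0317]
tcp_rot: [0.0, 0.707, 0.707, 0.0]
contact_force: [-0.6, -0.4, 5.6]
gripper_width: 0.0235
gripper_force: 29.1
```

Call:
servo_tool:
  series: "0 0 -0.02 0 0 0;0 0 -0.06 0 0 0;0 0 -0.12 0 0 0;0 0 -0.18 0 0 0;0 0 -0.21 0 0 0;-0.02 0 -0.22 0 0 0;-0.06 0.004 -0.22 0 0 0;-0.12 0.008 -0.22 0 0 0;-0.18 0.012 -0.22 0 0 0;-0.24 0.016 -0.22 0 0 0"

```text
time: 28.25
eef_pos: [0.4839, -0.1946, 0.1409]
tcp_rot: [-0.0, 0.707, 0.707, -0.0]
contact_force: [1.1, -0.6, -0.3]
gripper_width: 0.0236
gripper_force: 29.5
```

```bash
python3 -c "
from h import *
go(.4932,-.42,.14)"
```

```text
t 28.25 pos [ 0.4839 -0.1946  0.1409] F [ 1.1 -0.6 -0.3] w 0.0236 gf 29.498654901981354
move [-0.4508  0.0182  0.0017] [-0.0002 -0.      0.0003]
```

Call:
servo_tool:
  series: "-0.07 0.003 0 0 0 0;-0.14 0.006 0 0 0 0;-0.21 0.009 0 0 0 0;-0.28 0.012 0 0 0 0;-0.35 0.014 0 0 0 0;-0.41 0.016 0 0 0 0;-0.46 0.018 0 0 0 0;-0.49 0.018 0 0 0 0;-0.49 0.018 0 0 0 0;-0.49 0.018 0 0 0 0"

```text
time: 29.08
eef_pos: [0.4919, -0.4391, 0.1402]
tcp_rot: [-0.001, 0.708, 0.706, -0.0]
contact_force: [0.3, 0.9, -0.5]
gripper_width: 0.0237
gripper_force: 29.5
```

Call:
servo_tool:
  series: "0 0 0 0 0 0;0 0 0 0 0 0;0 0 0 0 0 0;0 0 0 0 0 0;0 0 0 0 0 0;0 0 0 0 0 0;0 0 0 0 0 0;0 0 0 0 0 0;0 0 0 0 0 0;0 0 0 0 0 0"

```text
time: 29.92
eef_pos: [0.4935, -0.4381, 0.1413]
tcp_rot: [0.0, 0.707, 0.707, 0.0]
contact_force: [-0.1, -0.6, -0.3]
gripper_width: 0.0235
gripper_force: 29.5
```

```bash
python3 -c "
from h import *
snap('wrist','w12'); x,y=.4930,-.3574
go(x,y,.14); s=read_state()['eef_pos']
d=load('w12'); print(proj(d,[[x,y,.04],s]))
A=ov('w12',[(x,y,.04,.0155,(0,0,255)),(x,y,.02,.0155,(0,255,0)),(s[0],s[1],s[2]-.0315,.0125,(0,0,255))],(250,30,140,270),2.2,'a')
B=ov('w9',[],(220,100,200,215),1.5,'b'); C=ov('w10',[(.4925,.3065,.137,.0125,(0,255,0)),(.4925,.306,.102,.022,(0,255,255)),(.492,.304,.076,.032,(0,0,255))],(240,120,160,180),2.9,'c')
im=np.zeros((600,800,3),np.uint8)
im[:A.shape[0],:A.shape[1]]=A; im[:C.shape[0],320:320+C.shape[1]]=C[:,:480]
cv2.imwrite('pics/ov12.png',im)"
```

```text
t 29.97 pos [ 0.4935 -0.4381  0.1412] F [-0.6  0.1  0. ] w 0.0237 gf 29.508807063102722
move [ 0.1613 -0.0009  0.0025] [-0. -0.  0.]
[[317.53783073 107.66207945]
 [318.91463854 301.15873803]]
```

View pics/ov12.png

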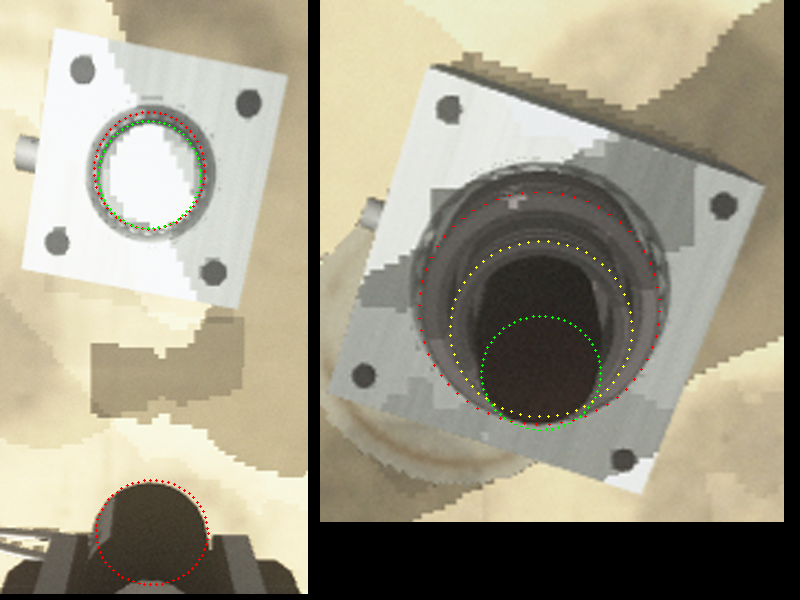

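The left crop puts the narrow well within 1 mm of the model, with the held dropper upright. The right crop shows the brown cap matching its seated height.

Call:
servo_tool:
  series: "0.03 0 0 0 0 0;0.08 0 0 0 0 0;0.13 -0.001 0 0 0 0;0.155 -0.001 0.02 0 0 0;0.1615 -0.001 0.05 0 0 0;0.1615 -0.001 0.08 0 0 0;0.1615 -0.001 0.095 0 0 0;0.1615 -0.001 0.1 0 0 0;0.1615 -0.001 0.1 0 0 0;0.1615 -0.001 0.1 0 0 0"

```text
time: 30.8
eef_pos: [0.493, -0.358, 0.0917]
tcp_rot: [0.0, 0.707, 0.707, -0.0]
contact_force: [0.2, -0.2, 0.6]
gripper_width: 0.0238
gripper_force: 29.5
```

Call:
servo_tool:
  series: "0 0 0.008 0 0 0;0 0 0.016 0 0 0;0 0 0.025 0 0 0;0 0 0.034 0 0 0;0 0 0.043 0 0 0;0 0 0.052 0 0 0;0 0 0.06 0 0 0;0 0 0.068 0 0 0;0 0 0.074 0 0 0;0 0 0.075 0 0 0"

```text
time: 31.63
eef_pos: [0.4927, -0.3571, 0.053]
tcp_rot: [-0.0, 0.707, 0.707, -0.0]
contact_force: [0.4, 1.7, -0.8]
gripper_width: 0.0237
gripper_force: 29.5
```

Call:
servo_tool:
  series: "0 0 0.001 0 0 0;0 0 0.002 0 0 0;0 0 0.002 0 0 0;0 0 0.002 0 0 0;0 0 0.002 0 0 0;0 0 0.002 0 0 0;0 0 0.002 0 0 0;0 0 0.002 0 0 0;0 0 0.002 0 0 0;0 0 0.002 0 0 0"

```text
time: 32.47
eef_pos: [0.493, -0.3573, 0.0528]
tcp_rot: [0.0, 0.707, 0.707, 0.0]
contact_force: [0.3, 0.2, -0.2]
gripper_width: 0.0238
gripper_force: 29.5
```

Call:
servo_tool:
  series: "0 0 0 0 0 0;0 0 0 0 0 0;0 0 0 0 0 0;0 0 0 0 0 0;0 0 -0.02 0 0 0;0 0 -0.06 0 0 0;0 0 -0.12 0 0 0;0 0 -0.18 0 0 0;0 0 -0.22 0 0 0;0 0 -0.24 0 0 0"
  fingers: 1

```text
time: 33.3
eef_pos: [0.4939, -0.3584, 0.1765]
tcp_rot: [0.002, 0.707, 0.707, 0.001]
contact_force: [-0.4, -0.3, 0.3]
gripper_width: 0.0859
gripper_force: 0.0
```

Call:
servo_tool:
  series: "0 0 0 0 0 0;0 0 0 0 0 0;0 0 0 0 0 0;0 0 0 0 0 0;0 0 0 0 0 0;0 0 0 0 0 0;0 0 0 0 0 0;0 0 0 0 0 0;0 0 0 0 0 0;0 0 0 0 0 0"

```text
time: 34.13
eef_pos: [0.493, -0.3574, 0.1727]
tcp_rot: [-0.0, 0.707, 0.707, -0.0]
contact_force: [-0.1, -0.8, -0.7]
gripper_width: 0.0853
gripper_force: 0.0
```

```bash
python3 -c "
from h import *
d=snap('wrist','w13'); t=snap('top','t13'); s=snap('scene','s13'); go(.493,-.358,.17)
x,y=.493,-.358
c=proj(d,[[x,y,.056],[x,y,.09],[x,y,.04]]); print(c.round(1)); u,v=c[0].round().astype(int); g=d['img'].max(2)
for r in range(v-30,v+40,3): print(r,''.join('#' if q<75 else '.' if q<150 else 'o' if q<200 else ' ' for q in g[r,u-32:u+32]))
for n,p in [('jar',(231,215)),('stock',(335,207))]:
  a=load('top0')['img'][p[1]-30:p[1]+30,p[0]-25:p[0]+25].astype(int); b=t['img'][p[1]-30:p[1]+30,p[0]-25:p[0]+25].astype(int); print(n,abs(a-b).mean(), (abs(a-b).max(2)>60).sum())
# scene: bulb tip and bottle cap top
for nm,P in [('drop',[x,y,.09]),('cap',[.4925,.3065,.137])]:
  q=proj(s,P)[0]; u,v=q.round().astype(int); print(nm,q.round(1)); G=s['img'].max(2)
  for r in range(v-12,v+30,2): print(r,''.join('#' if k<75 else '.' if k<150 else 'o' if k<200 else ' ' for k in G[r,u-25:u+26]))
"
```

```text
t 34.28 pos [ 0.493  -0.3573  0.1728] F [ 0.7 -0.6 -0. ] w 0.0852 gf 0.0
move [-0.0014 -0.      0.0056] [ 0.     -0.      0.0001]
[[318.3 228.4]
 [318.5 242.5]
 [318.3 222.9]]
198 oooooooooooooooooooooooooooooo.oooo.oooooooooooooooooooooooooooo
201 oooooooooooooooooooo..oo..................oo..oooooo    oooooooo
204 oooooooooooooooooo........##############........oooo    oooooooo
207 ooooooooooooooo........#####################........ooo oooooooo
210 ooooooooooooo..........#######################ooo......ooooooooo
213 ooooooooooo.........###########################ooo......oooooooo
216 oooooooooo.....o.##############################.ooo.....oooooooo
219 ooooooooo.......##########...........###########oo.......oooo o 
222   ooooooo.......#######......ooooooo......######..o......ooooo  
225          o.....######..oooooo     o ooooo..###### o......ooo  oo
228          oo..o.#####..oooo..#########.ooooo.#####... o..ooooooo 
231            oo.o.####oooo..#############.ooo..###....ooo  o  oo o
234             ooo...##ooo.################.o o.##..ooooo        o 
237               ooo.o.#oo
[... 2470 characters left out ...]
#############.              
294                 o.####################.o.oo        
296                  .######################....o      
298                   .#####################.....o o   
300                   .######################......oooo
302                  o.#####################.....o...oo
304                 o..####################.......#....
306              ooo....##################......o......
308            o........###############.......o........
310             o.  o...########...........oo........#.
312                 o.....######.........o...........#.
314                ooo...ooo......o.oo................#
316                ooo................................#
```

```bash
python3 -c "
from plant import *
print(job_done())"
```

```text
the job is handed in; nothing more can be done
None
```

I placed both grey sleeves and the brown bottle, in that order, in the wide block and the dropper bottle in the narrow block, then handed the job in at about 34 s. The last pictures matched seated, upright heights and showed the jar and stock bottle unmoved; the judge's verdict was not shown.

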